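# Roll the slats of the tamping mat flush

## Task

The three bamboo slats of the tamping mat have come up out of their press-fit tray. Take the hand roller out of its red rest, roll it across the slats from one end of the mat to the other with firm, steady pressure so that they all sit flush in the tray (press with the roller, not with the gripper, and not so hard that the mat's soft feet are squashed right down), then put the roller back upright in its own rest. Leave the tamper, the milk pitcher and the dosing cup standing where they are.

Things in the scene. Friction and masses are not known exactly. Their poses are not given: they have to be found in the camera images.
- roller: Hand roller, 0.45 kg: aluminium plate 84 (x) x 116 (y) x 8 mm, a wooden grip bar standing on it, a black rubber drum hanging below. Origin: centre of the plate's underside; z up. Grip bar 24 thick (x), 64 long (y), from 8 to 56 mm above the origin: pinch it across x from above. Rolls along its x; a half turn makes no difference. It hangs in its rest, x along the rest's x.
- rest: The roller's own rest: fixed red silicone open box, 76 (x) x 108 (y) x 58 mm high, opening 60 x 92 mm, 53 deep. Origin: centre of its underside, on the bench; z up. The roller's plate lies on the rim (roller origin 58 mm above this one), drum hanging free inside: play 8 mm each way in x, 10 in y. A like red rest holds the tamper; rests and mat swap places.
- mat: Tamping mat, 210 (x) x 104 (y) mm, fixed. Origin: centre of its underside, on the bench; x along its length, z up. A dark steel tray on soft red feet, rim 38 mm above the bench unloaded: side rims 10 mm wide, flat landing 30 mm long at each end. In it three bamboo slats, centred at x = -50, 0, 50 mm, each 48 (x) x 82 (y) mm. Run the drum along x, axle parallel to y, between the side rims.
- tray (a joint): How far the tray has sunk on its soft feet, m: 0 unloaded, 2.5 N for each mm, stop at 0.014.
- slat1 (a joint): How far the slat at x = -50 mm of the mat is pushed into the tray, m: 0 = 5 mm proud of the rim, 0.005 = flush (level with the rim), against its stop. Starts 4 to 5 mm proud, takes about 6 N to push, stays where it is left.
- slat2 (a joint): The same for the middle slat (x = 0).
- slat3 (a joint): The same for the slat at x = +50 mm.
- drum (a joint): Turn of the drum about its axle, rad, 0 at the start; free, either way, no limit. Drum: radius 22, width 56 mm, axle along the roller's y, 28 mm below the roller's origin, so its lowest line is 50 mm below that origin. Side cheeks reach to y = +-36 mm and 36 mm below the origin.
- tamper: Bystander: coffee tamper, steel foot 54 mm across and dark wooden knob, 92 mm tall, standing in the other red rest, whose inside is filled up to 38 mm above the bench. Origin: centre of its underside.
- pitcher: Bystander: chrome milk pitcher, 86 mm across, 100 mm tall, handle to +y. Origin: centre of its underside.
- dosing_cup: Bystander: aluminium dosing cup, 56 mm across, 45 mm tall. Origin: centre of its underside.
Mind the look-alikes: they are no part of the job. What is shaped like the roller but purple or yellow is not meant. What is shaped like the rest but turquoise is not meant.

How it is judged (in metres and radians):
On the way, in this order (a step that is already met when the one before it is completed fails the run):
1. the roller bears on one end of the mat (30 mm or more from its middle) with more than 4 N (contact force between roller and mat above 4 N and (x of roller in the frame of mat above 0.03 m or x of roller in the frame of mat below -0.03 m)), for 0.1 s.
2. still bearing on the mat, the drum has rolled at least 3.5 rad (77 mm) one way, and all slats are within 2 mm of flush (contact force between roller and mat above 2 N and (value of joint drum above 3.5 rad or value of joint drum below -3.5 rad) and value of joint each of slat1, slat2, slat3 above 0.003 m), for 0.05 s.
At the end, for the whole second after the job is handed in: All three slats lie within 2 mm of flush, and the roller hangs at rest and let go in its own rest: within 18 mm of its middle, plate on the rim (within 8 mm in height), upright within 10 degrees (value of joint each of slat1, slat2, slat3 above 0.003 m and horizontal distance between roller and rest below 0.018 m and z of roller in the frame of rest between 0.05 and 0.066 m and angle between roller's own z axis and vertical below 0.17 rad and linear speed of roller below 0.02 m/s); the robot touches nothing.
It fails at once if the mat's feet are squashed right down (tray sunk more than 13 mm, over 32 N) (value of joint tray above 0.013 m).
It fails at once if the gripper presses on the mat (contact force between the fingers and mat above 2 N).
It fails at once if the tamper is moved more than 30 mm or tipped (distance of tamper from where it was at the start of the episode above 0.03 m or angle between tamper's own z axis and vertical above 0.35 rad).
It fails at once if the pitcher is moved more than 30 mm or tipped (distance of pitcher from where it was at the start of the episode above 0.03 m or angle between pitcher's own z axis and vertical above 0.35 rad).
It fails at once if the dosing cup is moved more than 30 mm or tipped (distance of dosing_cup from where it was at the start of the episode above 0.03 m or angle between dosing_cup's own z axis and vertical above 0.35 rad).
It also fails if it takes over 56 s, if anything falls off the work surface, if the arm or the gripper's body presses on something with over 40 N, if the wrist force passes 120 N, or if a joint passes its speed limit or range.

## Robot

A 6-joint arm with a two-finger parallel gripper is mounted at the origin on the work surface. World frame = base frame: x ahead of the robot, y to its left, z up, the work surface at z = 0. Lengths are in mm, angles in rad, forces in N, time in s.
With the tool pointing down it reaches from about 425 to 950 mm from the base axis. Payload 3.5 kg.
Tool frame: the origin (TCP) lies at the centre of the arm's flange, where the gripper is bolted on; the fingertips stand 173 mm ahead of it and the grasp point (between the pads) lies bot.pinch_z ahead of it (bot.pinch_z is the distance from the TCP to the grasp point, in mm); z points along the fingers, y is the direction in which the jaws open and shut (so a half turn about z gives the same grasp; the last joint's range is limited). The gripper opens to 85 mm and grips with 20 to 120 N. Pads are 22 mm wide; open, the fingers measure 114 mm over their backs; the gripper's body (76 mm by 85 mm) begins 54 mm behind the grasp point. The pads swing forward as they close: fully open they stand 13 mm farther back than shut.
Start: joints at [-1.361, 0.286, 1.577, -0, 1.279, -0.15], TCP at [237.681, -631.756, 404.725] pointing down, gripper open.
Joint ranges: [-2.77, 2.77], [-0.9, 2.22], [0.21, 2.48], [-1.53, 4.67], [0.24, 2.81], [-2.84, 2.84]. Speed limits (rad/s): [2.79, 2.79, 3.14, 3.14, 3.14, 3.14].

## Interface

Orientations are given as a rotation vector (axis times angle).
In Python, from station import bot, optics, sign_off gives the robot as it stands. The module is installed in compiled form; this text tells all that it offers.
- The arm moves only by the tool jog_arm, never from a script. Its arguments are lists of equal length, an entry for each row: "delta_pos": the shift along the tool's x, y, z in m, a list of three; "spin": the turn about the tool's z in rad; "fingers": the closure in counts, from 0 (fully open) to 255 (shut). A call has 1 to 5 rows; each row shifts and turns the commanded pose from where the row before left it, along the tool's axes as they then stand; what a row does not reach is not made up. A row lasts 1/12 s, in which the tool goes at most 41.7 mm and 7.16 degrees, less where a joint would pass 70% of its speed; a pose out of reach is approached as far as the arm can. A call is refused whole if a number of a shift passes 0.0417 or a number of a turn 0.125, either way. A call with a gripper value outside its range is refused whole. The fingers move at their own pace and stop on an object; the grip force is fixed at half the most. Time passes only in rows, so rows that do not move let the fingers close. It gives the time, the measured TCP pose, the force and the opening at its end, in the units of the state.
- bot.sense(): the state, without advancing time (a new reading comes with each control period).
- optics.grab_frame(name): name is "scene" or "top"; returns a dict with "img" (480x640x3 uint8, red, green, blue), "depth" (480x640 float32, mm along the optical axis (not along the pixel's ray), 0 where there is no reading), "K" (3x3 intrinsics, pixels), "k1" (the pictures are not rectified: a ray, as slopes to the right and down, at radius r is drawn at 1 + k1 r^2 times it, then the intrinsics apply), "rvec" (rotation vector, rad) and "tvec" (3), from world to camera coordinates, as OpenCV has them. Camera axes: x right, y down, z forward; pixel columns grow to the right and rows downward; lengths in mm; the calibration is good to about 2 mm. A picture is of the moment at which its call begins.
- sign_off(): hands the job in, once; it reports no verdict.
Trained networks look in the newest picture that a camera, given by its name, has taken for a name from the list of things; names that differ only in an ending like _2 or _b are one class to them, and where a whole thing is asked for, a point or a joint stands for the part that bears it (a point fixed in the world has none). Each returns a list of dicts, best first, with "score" (0 to 1); they miss things now and then, are a little off and sometimes report something else, mostly with a low value. They report only what shows in the picture. A call takes as long as a camera call. They do not tell look-alikes from the thing itself.
- optics.look_for(camera, thing): "rect" ([left, top, width, height] in pixels, round what is visible of it).
The state is a dict: "t": time; "qpos": joint angles; "joint_vel": joint speeds; "tau": joint torques, N m; "eef_pos": TCP position; "eef_rot": TCP orientation; "contact_force": force on the tool from outside, world axes, zero at the start; "moment": the same for the moment, N m; "width": opening from 0.0 (shut) to 1.0 (fully open).
Only numpy, scipy, OpenCV 4.12 (cv2) and the standard library are available. Lean on these libraries where they do the work, as an engineer would, in place of code of your own. Each camera call takes 0.05 s, during which the arm holds its last target.

## Working session

There is one attempt and no reset: what is moved stays moved. The work goes in short steps, Python scripts to look and compute and a tool call to move; the robot and the scene stay as the last step left them, time stands still between calls to the robot, and variables do not carry over. Pictures are saved under pics/ and viewed, and the job is handed in when it is done.

Besides the shell and the picture viewer there is one more tool, called as a command line: name --pt "numbers of a row" for each row, then --argument value for the rest. jog_arm: Moves the arm, as the interface text tells. Its arguments: {"type":"object","properties":{"delta_pos":{"type":"array"},"spin":{"type":"array"},"fingers":{"type":"array"}},"required":["delta_pos","spin","fingers"]}

```bash
mkdir -p pics; cat > h.py <<'E'
import numpy as np,cv2
from station import bot,optics,sign_off
def grab(n,f=None):
    F=optics.grab_frame(n)
    if f: cv2.imwrite('pics/'+f,F['img'][:,:,::-1])
    return F
def cloud(F):
    K=F['K'];v,u=np.mgrid[0:480,0:640]
    p=np.stack([u,v],-1).reshape(-1,1,2).astype(float)
    n=cv2.undistortPoints(p,K,np.array([F['k1'],0,0,0.])).reshape(480,640,2)
    z=F['depth'];c=np.dstack([n[...,0]*z,n[...,1]*z,z])
    R=cv2.Rodrigues(np.array(F['rvec'],float))[0]
    W=(c-np.array(F['tvec']).reshape(3))@R
    W[z==0]=np.nan
    return W
def proj(F,P):
    return cv2.projectPoints(np.array(P,float).reshape(-1,1,3),np.array(F['rvec'],float),np.array(F['tvec'],float),F['K'],np.array([F['k1'],0,0,0.]))[0].reshape(-1,2)
E
python3 - <<'E'
from h import *
s=bot.sense();print(s,bot.pinch_z)
for n in('scene','top'):
    F=grab(n,n+'0.png');W=cloud(F);np.save(n+'.npy',W);np.save(n+'img.npy',F['img'])
    for t in('roller','rest','mat','tamper','pitcher','dosing_cup'):
        for d in optics.look_for(n,t)[:4]:
            l,tp,w,h=d['rect'];c=W[int(tp+h/2),int(l+w/2)]
            print(n,t,round(d['score'],2),np.round(d['rect']),c.round())
E
```

```text
{'t': 0.0, 'qpos': array([-1.36102663e+00,  2.87204011e-01,  1.57816032e+00, -1.27390146e-05,
        1.27858152e+00, -1.49973859e-01]), 'joint_vel': array([ 0.00054491,  0.00152444, -0.00084397, -0.00106918, -0.00139947,
        0.00030723]), 'tau': array([ 5.23069994e-04, -4.05978942e+01, -2.92624694e+01, -1.37296870e-04,
        5.95402424e-03,  7.95672776e-06]), 'eef_pos': array([ 237.61541607, -631.53537597,  403.33015225]), 'eef_rot': array([-3.08859334e+00, -5.61626628e-01,  1.29547372e-04]), 'contact_force': array([-0.77130965, -0.36268324, -0.1951037 ]), 'moment': array([ 0.0173036 , -0.00691284, -0.0145569 ]), 'width': 0.9984248944752698} 154.70000000000002
scene roller 0.94 [444. 268.  59.  54.] [464. 420.  70.]
scene roller 0.67 [399. 219.  57.  44.] [386. 230.  55.]
scene roller 0.59 [359. 252.  58.  43.] [556. 255.  76.]
scene rest 0.62 [358. 276.  57.  36.] [581. 275.  45.]
scene rest 0.49 [243. 154.  20.  34.] [ 557. -252.   91.]
scene mat 0.79 [293. 195.  77.  67.] [519.  28.  42.]
scene tamper 0.97 [244. 154.  20.  34.] [ 552. -248.   91.]
scene pitcher 0.74 [184. 214.  45.  54.] [ 798. -110.   78.]
scene dosing_cup 0.72 [281. 309.  22.  32.] [773. 173.   3.]
top roller 0.87 [193. 218.  58.  71.] [546. 240. 115.]
top roller 0.71 [200. 318.  63.  52.] [381. 218. 106.]
top roller 0.7 [104. 272.  70.  65.] [449. 393. 104.]
top rest 0.76 [101. 153.  69.  68.] [686. 448.   8.]
top rest 0.43 [238. 240.  17.  47.] [533. 213.   5.]
top mat 0.61 [291. 242. 120.  77.] [503.   3.  37.]
top tamper 0.95 [473. 246.  32.  25.] [ 548. -244.  117.]
top tamper 0.19 [250. 129.  24.  27.] [782. 189.   5.]
top pitcher 0.79 [389. 111.  70.  57.] [ 797. -145.    3.]
```

View pics/scene0.png

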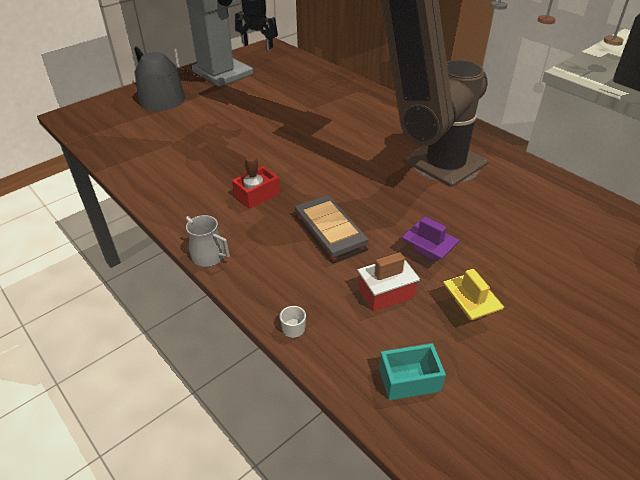

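View pics/top0.png

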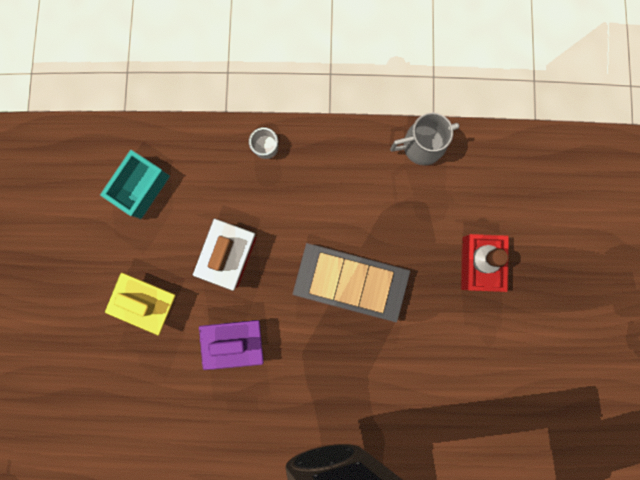

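Candidates in the top picture are the silver plate with wooden grip in the red rest (224,255), the purple look-alike (231,346) and the yellow one (140,303). The teal box at (135,183) is not the rest, and the red box at (490,262) holds the tamper. I choose (224,255) and will measure it and the mat.

```bash
python3 - <<'E'
from h import *
I=np.load('topimg.npy');W=np.load('top.npy')
cv2.imwrite('pics/crop.png',cv2.resize(I[200:340,180:430,::-1],None,fx=3,fy=3,interpolation=cv2.INTER_NEAREST))
def rect(P,name):
    r=cv2.minAreaRect(P[:,:2].astype(np.float32));print(name,len(P),np.round(r[0],1),np.round(r[1],1),round(r[2],1),'z',np.percentile(P[:,2],[5,50,95]).round(1),'med',np.median(P[:,:2],0).round(1))
hsv=cv2.cvtColor(I,cv2.COLOR_RGB2HSV).astype(int)
X,Y,Z=W[...,0],W[...,1],W[...,2]
for n in('scene','top'):
    W=np.load(n+'.npy');I=np.load(n+'img.npy');X,Y,Z=W[...,0],W[...,1],W[...,2]
    hsv=cv2.cvtColor(I,cv2.COLOR_RGB2HSV).astype(int);H,S,V=hsv[...,0],hsv[...,1],hsv[...,2]
    reg=(abs(X-545)<90)&(abs(Y-235)<80)
    rect(W[reg&(S<60)&(Z>50)&(Z<80)],n+' plate')
    rect(W[reg&(S>60)&(Z>103)],n+' grip')
    reg=(abs(X-505)<100)&(abs(Y-0)<140)
    rect(W[reg&(S<90)&(Z>28)&(Z<55)],n+' matframe')
    rect(W[reg&(S>90)&(V>120)&(Z>30)&(Z<55)],n+' slats')
    reg=(X>480)&(X<620)&(abs(Y+245)<60)
    rect(W[reg&(Z>45)&(Z<66)&(S>150)],n+' tamprest')
E
```

```text
scene plate 934 [548.5 249.6] [ 86.2 117. ] 70.9 z [60.7 64.4 67.1] med [569.1 266.2]
scene grip 279 [548.7 250.2] [25.4 63.8] 73.0 z [104.9 111.5 114.5] med [550.9 252.5]
scene matframe 1009 [499.6   3.8] [216.3 107.6] 76.3 z [30.4 36.1 39.3] med [516.9  47.5]
scene slats 1210 [499.8   1.6] [156.6  84.2] 76.6 z [37.6 40.8 43.8] med [503.1   8.6]
scene tamprest 416 [ 543.4 -257.3] [ 85.9 112.5] 86.5 z [46.  54.4 58.8] med [ 552.3 -246.5]
top plate 2059 [547.2 247.2] [ 85.4 116.5] 71.1 z [62.7 65.8 69.1] med [545.7 240.7]
top grip 453 [546.8 246.3] [23.7 61.8] 71.3 z [109.  113.5 116.3] med [546.3 245.6]
top matframe 2447 [499.1   1.6] [210.9 104.4] 76.4 z [34.9 38.2 41.3] med [499.3   2.4]
top slats 3165 [498.6   0.9] [150.   83.3] 76.4 z [39.5 42.8 45.8] med [498.6   1. ]
top tamprest 891 [ 542.7 -261.2] [ 77.9 109.2] 88.7 z [48.4 57.9 61.4] med [ 538.7 -253.1]
```

View pics/crop.png

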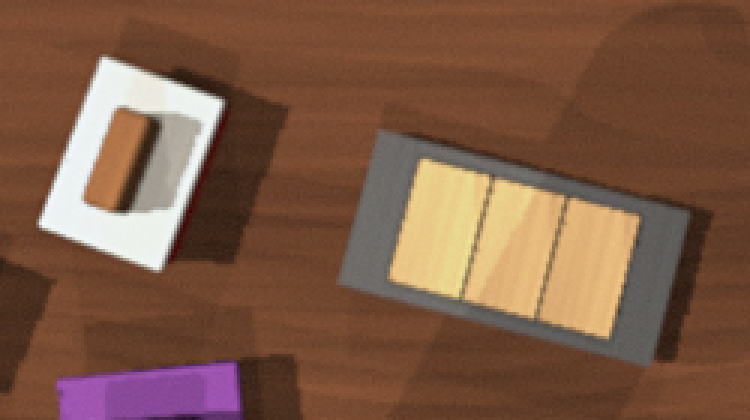

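The crop shows the silver plate with its wooden grip sitting on the red rest. Both cameras agree: roller at (547.5, 248), its x axis at 71°. The mat is at (499, 1.5), its x axis at 76.4°. Sizes and heights match the description, so I move over there.

jog_arm --pt "0.032 -0.025 0" --pt "0.032 -0.025 0" --pt "0.032 -0.025 0" --pt "0.032 -0.025 0" --pt "0.032 -0.025 0" --spin '[0, 0, 0, 0, 0]' --fingers '[0, 0, 0, 0, 0]'

```text
t: 1.12
eef_pos: [344.0, -456.8, 404.9]
eef_rot: [3.091, 0.561, 0.0]
contact_force: [1.2, 0.3, 0.1]
width: 1.0
```

jog_arm --pt "0.032 -0.025 0" --pt "0.032 -0.025 0" --pt "0.032 -0.025 0" --pt "0.032 -0.025 0" --pt "0.032 -0.025 0" --spin '[0, 0, 0, 0, 0]' --fingers '[0, 0, 0, 0, 0]'

```text
t: 1.53
eef_pos: [449.7, -283.2, 405.1]
eef_rot: [3.09, 0.562, 0.001]
contact_force: [1.5, -1.0, 0.1]
width: 0.998
```

jog_arm --pt "0.022 -0.035 0" --pt "0.022 -0.035 0" --pt "0.022 -0.035 0" --pt "0.022 -0.035 0" --pt "0.022 -0.035 0" --spin '[0, 0, 0, 0, 0]' --fingers '[0, 0, 0, 0, 0]'

```text
t: 1.95
eef_pos: [490.4, -80.5, 405.2]
eef_rot: [3.09, 0.562, 0.002]
contact_force: [1.2, -0.4, 0.7]
width: 1.001
```

jog_arm --pt "0.022 -0.035 0" --pt "0.022 -0.035 0" --pt "0.022 -0.035 0" --pt "0.022 -0.035 0" --pt "0.022 -0.035 0" --spin '[0, 0, 0, 0, 0]' --fingers '[0, 0, 0, 0, 0]'

```text
t: 2.37
eef_pos: [531.7, 122.1, 405.2]
eef_rot: [3.091, 0.562, 0.002]
contact_force: [1.8, -0.8, 0.1]
width: 0.998
```

jog_arm --pt "0 0 0" --pt "0 0 0" --pt "0 0 0" --pt "0 0 0" --pt "0 0 0" --spin '[0.12, 0.12, 0.12, 0.12, 0.12]' --fingers '[0, 0, 0, 0, 0]'

```text
t: 2.78
eef_pos: [531.8, 120.2, 404.8]
eef_rot: [-3.118, 0.385, -0.0]
contact_force: [0.5, 0.0, -0.2]
width: 1.001
```

jog_arm --pt "0 0 0" --pt "-0.0067 -0.0315 0" --pt "-0.0067 -0.0315 0" --pt "-0.0067 -0.0315 0" --pt "-0.0067 -0.0315 0" --spin '[0.085, 0, 0, 0, 0]' --fingers '[0, 0, 0, 0, 0]'

```text
t: 3.2
eef_pos: [546.8, 249.1, 405.0]
eef_rot: [-3.1, 0.51, -0.001]
contact_force: [0.4, -0.6, -0.6]
width: 1.001
```

jog_arm --pt "0 0 0.03" --pt "0 0 0.03" --pt "0 0 0.01" --pt "0 0 0" --pt "0 0 0" --spin '[0, 0, 0, 0, 0]' --fingers '[0, 0, 0, 0, 0]'

```text
t: 3.62
eef_pos: [546.8, 247.7, 334.8]
eef_rot: [3.1, -0.509, -0.001]
contact_force: [-0.5, 0.7, 0.4]
width: 1.001
```

```bash
cat >> h.py <<'E'
def pose():
    s=bot.sense();R=cv2.Rodrigues(s['eef_rot'])[0]
    return s,R,s['eef_pos']
def togo(P):
    s,R,p=pose();return (R.T@(np.array(P)-p)).round(1)
def yaw(): 
    R=pose()[1];return np.degrees(np.arctan2(R[1,0],R[0,0]))
E
python3 - <<'E'
from h import *
s,R,p=pose();print(p.round(1),yaw(),s['qpos'].round(2),togo([547.5,248,245]))
F=grab('scene','s1.png');F=grab('top','t1.png')
E
```

```text
[546.8 247.7 334.8] -18.656187469734228 [0.26 0.19 1.82 0.   1.13 2.15] [ 0.6 -0.6 89.8]
```

View pics/s1.png

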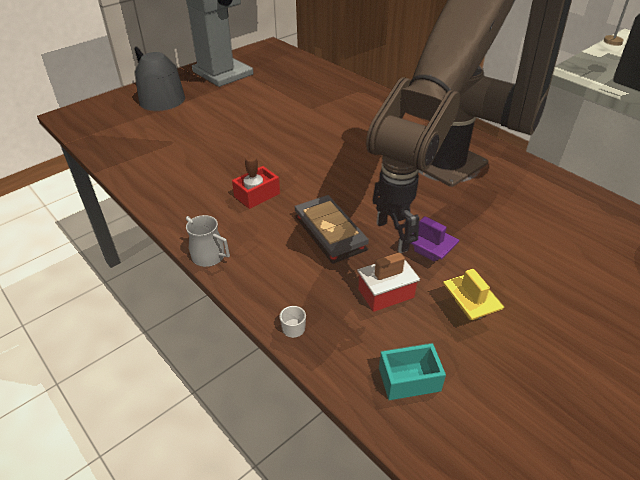

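```bash
python3 - <<'E'
from h import *
F=optics.grab_frame('scene')
print(proj(F,[[546.8,247.7,162],[546.8,247.7,114],[546.8,247.7,335]]))
I=F['img'];cv2.imwrite('pics/c2.png',cv2.resize(I[160:330,320:480,::-1],None,fx=3.5,fy=3.5))
W=cloud(F);
for u,v in((398,240),(404,248),(412,240),(385,225),(398,200)): print(u,v,W[v,u].round())
E
```

```text
[[391.82748777 240.99440636]
 [389.92032149 257.14521276]
 [399.65066524 174.06613595]]
398 240 [389. 145.   0.]
404 248 [571. 300. 193.]
412 240 [570. 315. 224.]
385 225 [365.  77.  -6.]
398 200 [574. 272. 300.]
```

View pics/c2.png

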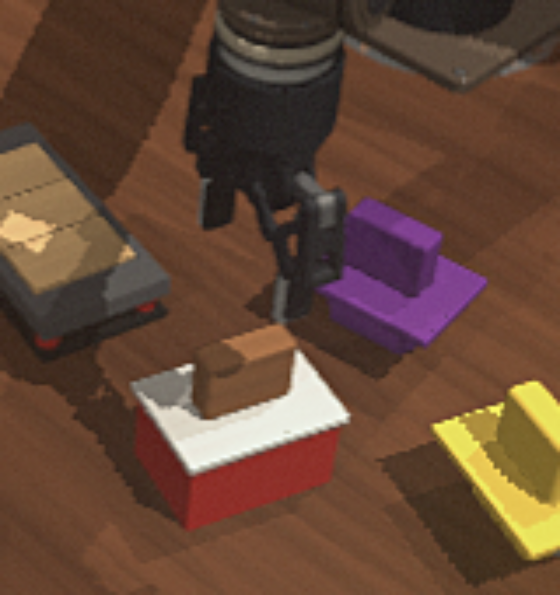

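View pics/t1.png

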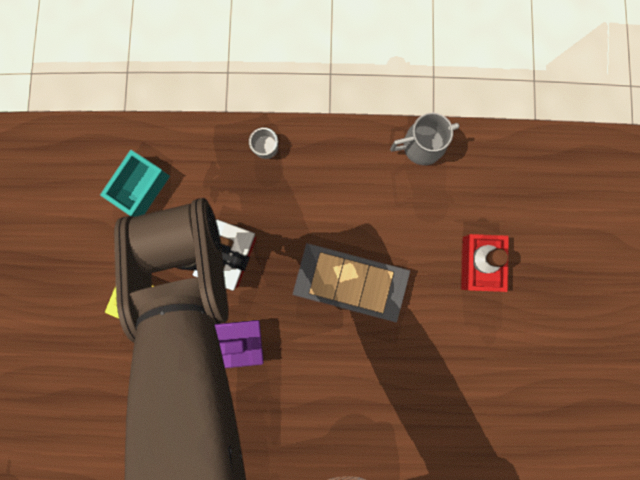

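The finger tips in the crop straddle the expected point (392,241), and the jaw line runs across the bar's thickness. I descend and grip.

jog_arm --pt "0.0006 -0.0006 0.025" --pt "0 0 0.025" --pt "0 0 0.025" --pt "0 0 0.015" --pt "0 0 0" --spin '[0.005, 0, 0, 0, 0]' --fingers '[0, 0, 0, 0, 0]'

```text
t: 4.18
eef_pos: [546.6, 247.7, 242.3]
eef_rot: [3.097, -0.517, -0.007]
contact_force: [0.0, -0.9, -0.2]
width: 1.003
```

jog_arm --pt "0 0 0" --pt "0 0 0" --pt "0 0 0" --pt "0 0 0" --pt "0 0 0" --spin '[0, 0, 0, 0, 0]' --fingers '[120, 160, 200, 255, 255]'

```text
t: 4.6
eef_pos: [547.9, 248.4, 246.2]
eef_rot: [-3.098, 0.516, -0.004]
contact_force: [-0.5, -0.4, 0.1]
width: 0.297
```

jog_arm --pt "0 0 0" --pt "0 0 0" --pt "0 0 0" --pt "0 0 0" --pt "0 0 0" --spin '[0, 0, 0, 0, 0]' --fingers '[255, 255, 255, 255, 255]'

```text
t: 5.02
eef_pos: [548.1, 248.6, 246.3]
eef_rot: [-3.097, 0.516, -0.004]
contact_force: [-0.4, 1.2, 7.0]
width: 0.275
```

jog_arm --pt "0 0 -0.005" --pt "0 0 -0.01" --pt "0 0 -0.02" --pt "0 0 -0.03" --pt "0 0 -0.03" --spin '[0, 0, 0, 0, 0]' --fingers '[255, 255, 255, 255, 255]'

```text
t: 5.43
eef_pos: [546.2, 247.9, 337.8]
eef_rot: [3.096, -0.516, -0.01]
contact_force: [1.0, 0.1, -5.2]
width: 0.273
```

jog_arm --pt "0 0 -0.005" --pt "0 0 0" --pt "0 0 0" --pt "0 0 0" --pt "0 0 0" --spin '[0, 0, 0, 0, 0]' --fingers '[255, 255, 255, 255, 255]'

```text
t: 5.85
eef_pos: [546.6, 248.0, 341.4]
eef_rot: [3.096, -0.516, -0.008]
contact_force: [0.1, -0.0, -5.3]
width: 0.278
```

```bash
python3 - <<'E'
from h import *
s,R,p=pose();print(p.round(1),yaw(),s['contact_force'].round(1),s['width'])
F=grab('scene','s2.png');W=cloud(F);I=F['img'];np.save('sc2.npy',W);np.save('sc2i.npy',I)
cv2.imwrite('pics/c3.png',cv2.resize(I[130:330,290:490,::-1],None,fx=3,fy=3))
# next targets
a=np.radians(76.4);e=np.array([np.cos(a),np.sin(a)])
for x in(85,-85): print(x,np.array([499,1.5])+x*e)
X,Y,Z=W[...,0],W[...,1],W[...,2]
hsv=cv2.cvtColor(I,cv2.COLOR_RGB2HSV).astype(int);S=hsv[...,1]
m=(abs(X-548)<90)&(abs(Y-248)<90)&(S<60)&(Z>140)&(Z<172)&(hsv[...,2]>100)
P=W[m];print(len(P),P.mean(0)); r=cv2.minAreaRect(P[:,:2].astype(np.float32));print(r)
c=P.mean(0);u,sv,vt=np.linalg.svd(P-c);print('normal',vt[2])
E
```

```text
[546.6 248.  341.4] -18.92325702866521 [ 0.1 -0.  -5.3] 0.2779835230974187
85 [518.98707961  84.11668505]
-85 [479.01292039 -81.11668505]
983 [559.58576073 257.89532372 159.12925572]
((546.2255859375, 248.928955078125), (86.72975158691406, 114.9799575805664), 71.0009765625)
normal [0.01670966 0.01041521 0.99980614]
```

View pics/c3.png

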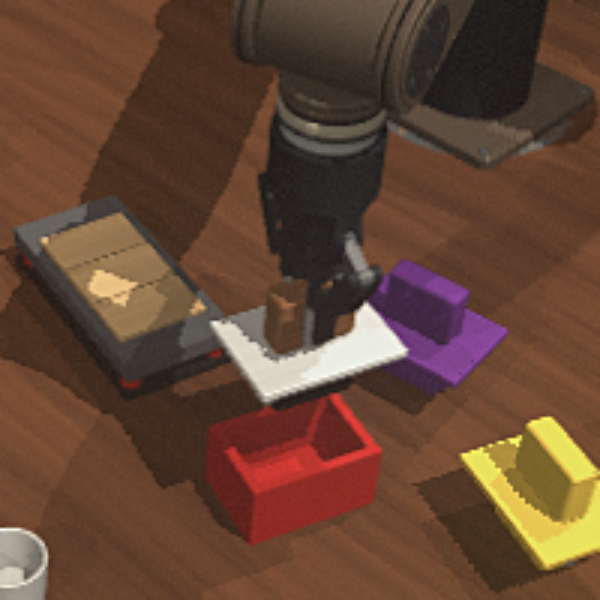

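The picture shows the roller held level, its drum clear of the empty red rest at about (295,470) in the crop. I turn it to the mat's yaw and go over the +x landing.

jog_arm --pt "0 0 0" --pt "0.0029 0.04 0" --pt "0.0029 0.04 0" --pt "0.0029 0.04 0" --pt "0.0029 0.0458 0" --spin '[-0.093, 0, 0, 0, 0]' --fingers '[255, 255, 255, 255, 255]'

```text
out of range: a shift must lie within [-0.0417, 0.0417]
```

jog_arm --pt "0.0023 0.032 0" --pt "0.0023 0.0335 0" --pt "0.0023 0.0335 0" --pt "0.0023 0.0335 0" --pt "0.0023 0.0335 0" --spin '[-0.093, 0, 0, 0, 0]' --fingers '[255, 255, 255, 255, 255]'

```text
t: 6.32
eef_pos: [515.9, 83.6, 343.4]
eef_rot: [3.119, -0.371, -0.003]
contact_force: [0.3, -0.7, -5.5]
width: 0.269
```

jog_arm --pt "0 0 0.02" --pt "0 0 0.015" --pt "0 0 0" --pt "0 0 0" --pt "0 0 0" --spin '[0, 0, 0, 0, 0]' --fingers '[255, 255, 255, 255, 255]'

```text
t: 6.73
eef_pos: [517.0, 85.1, 309.9]
eef_rot: [-3.12, 0.371, -0.0]
contact_force: [0.8, 0.0, -4.9]
width: 0.276
```

```bash
python3 - <<'E'
from h import *
s,R,p=pose();print(p.round(1),yaw(),s['contact_force'].round(1),s['width'],togo([519,84.1,276.3]),s['qpos'].round(2))
F=grab('scene','s3.png');I=F['img']
cv2.imwrite('pics/c4.png',cv2.resize(I[130:330,250:450,::-1],None,fx=3,fy=3))
E
```

```text
[517.   85.1 309.9] -13.563374506084287 [ 0.8  0.  -4.9] 0.2759693014308382 [ 2.2  0.5 33.6] [-0.03  0.05  2.02  0.    1.06  1.78]
```

View pics/c4.png

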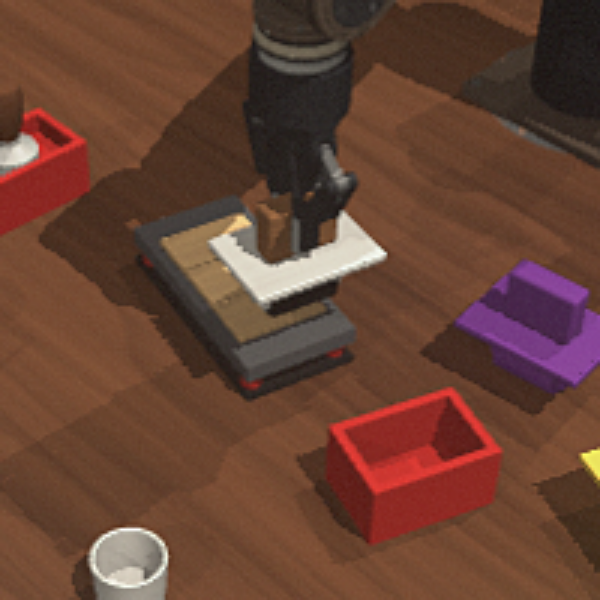

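The roller is level over the +x end of the mat at crop (300,260), clear of the rest. I descend in small steps.

jog_arm --pt "0.0022 0 0.015" --pt "0 0 0.013" --pt "0 0 0.003" --pt "0 0 0.002" --pt "0 0 0" --spin '[0, 0, 0, 0, 0]' --fingers '[255, 255, 255, 255, 255]'

```text
t: 7.2
eef_pos: [519.1, 84.8, 277.5]
eef_rot: [-3.119, 0.371, -0.0]
contact_force: [0.4, 1.2, -3.5]
width: 0.274
```

jog_arm --pt "0 0 0.001" --pt "0 0 0.001" --pt "0 0 0.001" --pt "0 0 0" --pt "0 0 0" --spin '[0, 0, 0, 0, 0]' --fingers '[255, 255, 255, 255, 255]'

```text
t: 7.62
eef_pos: [519.3, 84.7, 274.8]
eef_rot: [-3.118, 0.372, -0.003]
contact_force: [-1.3, 3.2, 1.3]
width: 0.271
```

jog_arm --pt "0 0 0.001" --pt "0 0 0.001" --pt "0 0 0.001" --pt "0 0 0.0005" --pt "0 0 0" --spin '[0, 0, 0, 0, 0]' --fingers '[255, 255, 255, 255, 255]'

```text
t: 8.03
eef_pos: [519.5, 84.5, 271.6]
eef_rot: [-3.119, 0.372, -0.002]
contact_force: [-1.6, 4.3, 7.3]
width: 0.274
```

jog_arm --pt "0 0.002 0" --pt "0 0.003 0" --pt "0 0.004 0" --pt "0 0.004 0" --pt "0 0.004 0" --spin '[0, 0, 0, 0, 0]' --fingers '[255, 255, 255, 255, 255]'

```text
t: 8.45
eef_pos: [515.4, 67.2, 271.6]
eef_rot: [3.118, -0.37, 0.002]
contact_force: [-2.5, 1.5, 6.1]
width: 0.275
```

jog_arm --pt "0 0.004 0.0005" --pt "0 0.004 0.0005" --pt "0 0.004 0" --pt "0 0.004 0" --pt "0 0.004 0" --spin '[0, 0, 0, 0, 0]' --fingers '[255, 255, 255, 255, 255]'

```text
t: 8.87
eef_pos: [510.7, 47.7, 270.9]
eef_rot: [3.118, -0.37, 0.002]
contact_force: [-2.6, 1.5, 8.5]
width: 0.272
```

jog_arm --pt "0 0.004 0" --pt "0 0.004 0" --pt "0 0.004 0" --pt "0 0.004 0" --pt "0 0.004 0" --spin '[0, 0, 0, 0, 0]' --fingers '[255, 255, 255, 255, 255]'

```text
t: 9.28
eef_pos: [506.2, 28.5, 271.0]
eef_rot: [3.119, -0.371, 0.003]
contact_force: [-2.7, 1.8, 7.1]
width: 0.274
```

```bash
python3 - <<'E'
from h import *
s,R,p=pose();print(p.round(1),yaw(),s['contact_force'].round(1))
F=grab('scene','s4.png');I=F['img']
cv2.imwrite('pics/c5.png',cv2.resize(I[130:330,250:450,::-1],None,fx=3,fy=3))
E
```

```text
[506.2  28.5 271. ] -13.560350947548786 [-2.7  1.8  7.1]
```

View pics/c5.png

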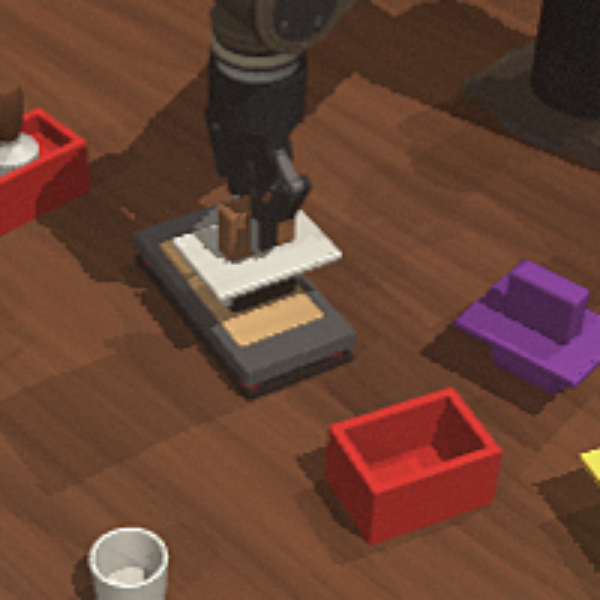

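The roller is on the mat at (260,270) and slat3 behind it looks level. I keep rolling.

jog_arm --pt "0 0.004 0" --pt "0 0.004 0" --pt "0 0.004 0" --pt "0 0.004 0" --pt "0 0.004 0" --spin '[0, 0, 0, 0, 0]' --fingers '[255, 255, 255, 255, 255]'

```text
t: 9.75
eef_pos: [501.4, 8.7, 271.0]
eef_rot: [3.117, -0.37, 0.003]
contact_force: [-2.1, 1.2, 8.6]
width: 0.274
```

jog_arm --pt "0 0.004 0" --pt "0 0.004 0" --pt "0 0.004 0" --pt "0 0.004 0" --pt "0 0.004 0" --spin '[0, 0, 0, 0, 0]' --fingers '[255, 255, 255, 255, 255]'

```text
t: 10.17
eef_pos: [496.8, -10.6, 271.0]
eef_rot: [3.119, -0.372, 0.003]
contact_force: [-0.8, 5.0, 8.4]
width: 0.274
```

jog_arm --pt "0 0.004 0" --pt "0 0.004 0" --pt "0 0.004 0" --pt "0 0.004 0" --pt "0 0.004 0" --spin '[0, 0, 0, 0, 0]' --fingers '[255, 255, 255, 255, 255]'

```text
t: 10.58
eef_pos: [492.1, -30.3, 271.0]
eef_rot: [3.117, -0.37, 0.004]
contact_force: [-2.5, 1.2, 7.9]
width: 0.274
```

jog_arm --pt "0 0.004 0" --pt "0 0.004 0" --pt "0 0.004 0" --pt "0 0.004 0" --pt "0 0.004 0" --spin '[0, 0, 0, 0, 0]' --fingers '[255, 255, 255, 255, 255]'

```text
t: 11.0
eef_pos: [487.4, -49.9, 271.1]
eef_rot: [3.117, -0.37, 0.004]
contact_force: [-1.2, 0.1, 7.9]
width: 0.272
```

jog_arm --pt "0 0.004 0" --pt "0 0.004 0" --pt "0 0.004 0" --pt "0 0.004 0" --pt "0 0.004 0" --spin '[0, 0, 0, 0, 0]' --fingers '[255, 255, 255, 255, 255]'

```text
t: 11.42
eef_pos: [482.7, -69.4, 271.1]
eef_rot: [3.117, -0.37, 0.004]
contact_force: [-1.8, 0.3, 8.1]
width: 0.273
```

jog_arm --pt "0 0.004 0" --pt "0 0.004 0" --pt "0 0.003 0" --pt "0 0.002 0" --pt "0 0 0" --spin '[0, 0, 0, 0, 0]' --fingers '[255, 255, 255, 255, 255]'

```text
t: 11.83
eef_pos: [479.6, -82.2, 271.1]
eef_rot: [3.116, -0.37, 0.003]
contact_force: [-2.1, 0.3, 8.5]
width: 0.275
```

```bash
python3 - <<'E'
from h import *
s,R,p=pose();print(p.round(1),yaw(),s['contact_force'].round(1))
F=grab('scene','s5.png');I=F['img']
cv2.imwrite('pics/c6.png',cv2.resize(I[130:330,250:450,::-1],None,fx=3,fy=3))
E
```

```text
[479.6 -82.2 271.1] -13.531756548135126 [-2.1  0.3  8.5]
```

View pics/c6.png

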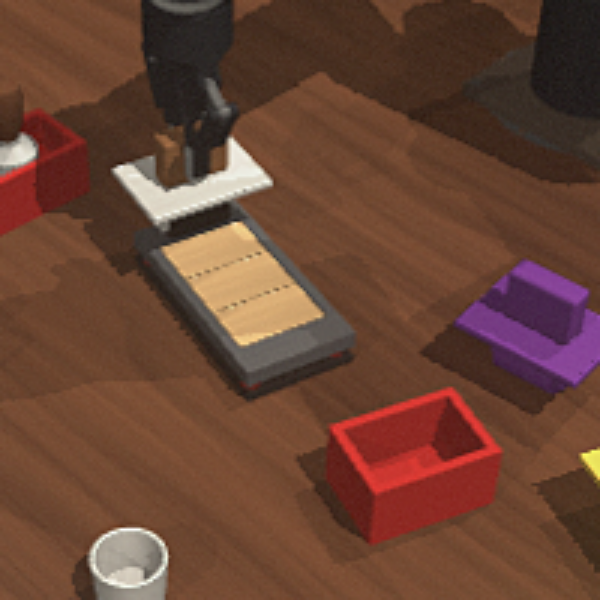

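```bash
python3 - <<'E'
from h import *
a=np.radians(76.4);ex=np.array([np.cos(a),np.sin(a)]);ey=np.array([-ex[1],ex[0]])
def prof(W,lab):
    d=W[...,:2]-np.array([499,1.5]);mx=d@ex;my=d@ey;Z=W[...,2]
    ok=(Z>20)&(Z<60)
    f=lambda m:(int((m&ok).sum()),round(float(np.nanmean(Z[m&ok])),1) if (m&ok).any() else None)
    print(lab,'slats',[f((abs(mx-c)<18)&(abs(my)<33)) for c in(-50,0,50)],'rim+',[f((abs(mx-c)<20)&(my>43)&(my<50)) for c in(-50,0,50)],'rim-',[f((abs(mx-c)<20)&(my<-43)&(my>-50)) for c in(-50,0,50)],'land',f((mx>80)&(mx<100)&(abs(my)<40)))
prof(np.load('top.npy'),'top0');prof(np.load('scene.npy'),'scene0')
prof(cloud(grab('scene')),'scene');prof(cloud(grab('top','t5.png')),'top')
E
```

```text
top0 slats [(626, 43.2), (628, 42.9), (628, 42.6)] rim+ [(75, 38.1), (71, 38.4), (72, 37.8)] rim- [(72, 38.7), (73, 38.3), (70, 38.3)] land (420, 38.2)
scene0 slats [(211, 41.1), (225, 41.2), (240, 40.6)] rim+ [(19, 36.1), (18, 36.4), (25, 36.6)] rim- [(28, 36.0), (26, 35.9), (29, 35.8)] land (169, 36.6)
scene slats [(278, 36.3), (228, 31.2), (243, 31.4)] rim+ [(25, 31.5), (31, 30.7), (33, 31.5)] rim- [(25, 31.3), (28, 32.0), (31, 31.5)] land (173, 31.4)
top slats [(186, 33.3), (619, 33.3), (614, 33.2)] rim+ [(38, 33.4), (72, 33.1), (71, 32.8)] rim- [(38, 33.2), (74, 33.3), (72, 33.5)] land (415, 33.2)
```

The slats read level with the rim at 33.2 in the top view (they were 5 mm proud before), and the tray has sunk about 5 mm. I lift off.

jog_arm --pt "0 0 -0.01" --pt "0 0 -0.02" --pt "0 0 -0.025" --pt "0 0 -0.015" --pt "0 0 0" --spin '[0, 0, 0, 0, 0]' --fingers '[255, 255, 255, 255, 255]'

```text
t: 12.4
eef_pos: [479.5, -81.6, 342.2]
eef_rot: [3.116, -0.371, 0.009]
contact_force: [1.0, 0.2, -4.7]
width: 0.275
```

jog_arm --pt "-0.001 -0.035 0" --pt "-0.001 -0.035 0" --pt "-0.001 -0.035 0" --pt "-0.001 -0.035 0" --pt "-0.001 -0.035 0" --spin '[0, 0, 0, 0, 0]' --fingers '[255, 255, 255, 255, 255]'

```text
t: 12.82
eef_pos: [514.4, 91.5, 336.6]
eef_rot: [3.118, -0.372, -0.006]
contact_force: [0.8, -0.7, -5.5]
width: 0.274
```

jog_arm --pt "0 -0.035 0" --pt "0 -0.035 0" --pt "0 -0.035 0" --pt "0 -0.035 0" --pt "0 0 0" --spin '[0, 0, 0, 0, 0.093]' --fingers '[255, 255, 255, 255, 255]'

```text
t: 13.23
eef_pos: [547.9, 230.8, 336.6]
eef_rot: [-3.098, 0.512, 0.003]
contact_force: [-0.7, -0.9, -4.0]
width: 0.271
```

jog_arm --pt "0 0 0" --pt "0 0 0" --pt "0 0 0" --spin '[0, 0, 0]' --fingers '[255, 255, 255]'

```text
t: 13.48
eef_pos: [547.6, 225.5, 337.4]
eef_rot: [3.097, -0.514, -0.004]
contact_force: [0.2, -0.0, -4.8]
width: 0.275
```

```bash
python3 - <<'E'
from h import *
s,R,p=pose();print(p.round(1),yaw(),s['contact_force'].round(1),togo([547.7,248.4,341]))
a=np.radians(76.4);ex=np.array([np.cos(a),np.sin(a)]);ey=np.array([-ex[1],ex[0]])
F=grab('top','t6.png');W=cloud(F);
d=W[...,:2]-np.array([499,1.5]);mx=d@ex;my=d@ey;Z=W[...,2];ok=(Z>20)&(Z<60)
for c in(-50,0,50):print(c,np.nanmean(Z[ok&(abs(mx-c)<18)&(abs(my)<33)]))
print('rim',np.nanmean(Z[ok&(abs(mx)<70)&(abs(my)<50)&(abs(my)>43)]))
F=grab('scene','s6.png');I=F['img'];W=cloud(F)
cv2.imwrite('pics/c7.png',cv2.resize(I[130:330,290:490,::-1],None,fx=3,fy=3))
E
```

```text
[547.6 225.5 337.4] -18.860800680068508 [ 0.2 -0.  -4.8] [ -7.4 -21.7  -3.6]
-50 38.29441700040772
0 38.37470784549894
50 38.15466763800144
rim 38.431263161493
```

View pics/c7.png

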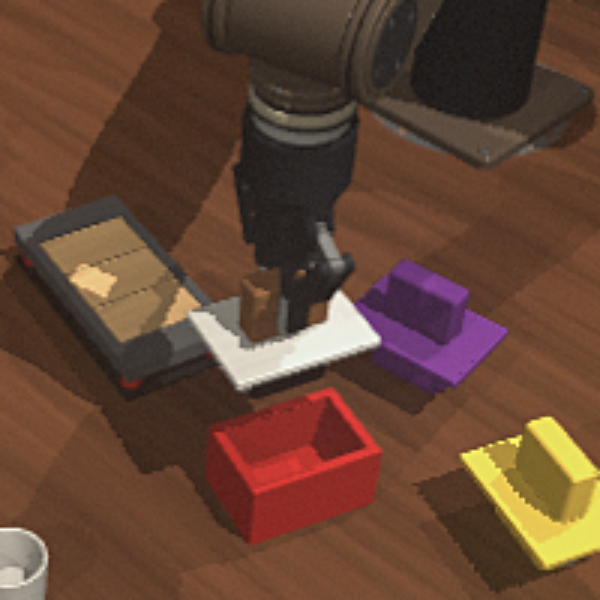

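All three slats measure flush (38.2–38.4 against the rim's 38.4). I move over the rest and compare the plate with the rest rim.

jog_arm --pt "-0.0037 -0.011 0" --pt "-0.0037 -0.0107 0" --pt "0 0 0" --pt "0 0 0" --pt "0 0 0" --spin '[0, 0, 0, 0, 0]' --fingers '[255, 255, 255, 255, 255]'

```text
t: 14.0
eef_pos: [548.0, 249.6, 339.3]
eef_rot: [3.099, -0.515, 0.0]
contact_force: [-0.6, 1.3, -4.5]
width: 0.274
```

```bash
python3 - <<'E'
from h import *
s,R,p=pose();print(p.round(1),yaw(),togo([547.8,248.4,246.3]))
F=grab('scene','s7.png');I=F['img'];W=cloud(F)
X,Y,Z=W[...,0],W[...,1],W[...,2];h=cv2.cvtColor(I,cv2.COLOR_RGB2HSV).astype(int);S=h[...,1]
reg=(abs(X-548)<90)&(abs(Y-248)<90)
P=W[reg&(S<60)&(Z>140)&(Z<172)&(h[...,2]>100)];print('plate',len(P),cv2.minAreaRect(P[:,:2].astype(np.float32)))
u,sv,vt=np.linalg.svd(P-P.mean(0),full_matrices=False);print(vt[2],P.mean(0))
for f,t in(('now',None),('prev','s6')):
    J=I if t is None else cv2.imread('pics/s6.png')[:,:,::-1]
W6=W
P=W[reg&(S>150)&(Z>50)&(Z<62)&((h[...,0]<8)|(h[...,0]>172))];print('rest',len(P),cv2.minAreaRect(P[:,:2].astype(np.float32)))
E
```

```text
[548.  249.6 339.3] -18.875236211428 [ 0.2  1.2 93. ]
plate 982 ((547.9255981445312, 250.3751678466797), (85.9410629272461, 116.10452270507812), 71.1401596069336)
[-0.00836535 -0.00885582 -0.99992579] [561.97440629 259.67066221 157.06086745]
rest 471 ((547.9418334960938, 249.9193115234375), (78.89248657226562, 109.51319885253906), 70.31309509277344)
```

jog_arm --pt "0 0 0.02" --pt "0 0 0.02" --pt "0 0 0.02" --pt "0 0 0.015" --pt "0 0 0.01" --spin '[0, 0, 0, 0, 0]' --fingers '[255, 255, 255, 255, 255]'

```text
t: 14.47
eef_pos: [547.5, 249.0, 252.0]
eef_rot: [3.097, -0.516, -0.005]
contact_force: [-1.1, -0.1, -4.7]
width: 0.277
```

jog_arm --pt "0 0 0.004" --pt "0 0 0.002" --pt "0 0 0.001" --pt "0 0 0" --pt "0 0 0" --spin '[0, 0, 0, 0, 0]' --fingers '[255, 255, 255, 255, 255]'

```text
t: 14.88
eef_pos: [548.6, 249.5, 248.5]
eef_rot: [-3.098, 0.516, -0.003]
contact_force: [0.9, -0.1, -4.6]
width: 0.274
```

jog_arm --pt "0 0 0.001" --pt "0 0 0.001" --pt "0 0 0.0005" --pt "0 0 0" --pt "0 0 0" --spin '[0, 0, 0, 0, 0]' --fingers '[255, 255, 255, 255, 255]'

```text
t: 15.3
eef_pos: [548.6, 249.6, 246.3]
eef_rot: [-3.098, 0.516, -0.002]
contact_force: [-2.8, -0.7, 4.6]
width: 0.268
```

Seated, as the force has gone from −4.6 to +4.6 N. I open, then retreat.

jog_arm --pt "0 0 0" --pt "0 0 0" --pt "0 0 0" --pt "0 0 0" --pt "0 0 0" --spin '[0, 0, 0, 0, 0]' --fingers '[180, 100, 50, 0, 0]'

```text
t: 15.72
eef_pos: [548.2, 249.4, 244.6]
eef_rot: [-3.099, 0.516, -0.0]
contact_force: [0.4, 0.6, 0.0]
width: 0.851
```

jog_arm --pt "0 0 0" --pt "0 0 0" --pt "0 0 0" --pt "0 0 0" --pt "0 0 0" --spin '[0, 0, 0, 0, 0]' --fingers '[0, 0, 0, 0, 0]'

```text
t: 16.13
eef_pos: [548.1, 249.4, 244.7]
eef_rot: [3.099, -0.516, 0.0]
contact_force: [-0.3, 0.1, -0.7]
width: 1.0
```

jog_arm --pt "0 0 -0.01" --pt "0 0 -0.02" --pt "0 0 -0.03" --pt "0 0 -0.04" --pt "0 0 -0.04" --spin '[0, 0, 0, 0, 0]' --fingers '[0, 0, 0, 0, 0]'

```text
t: 16.55
eef_pos: [547.6, 249.2, 385.9]
eef_rot: [3.098, -0.516, -0.003]
contact_force: [1.4, 0.8, -0.7]
width: 1.002
```

jog_arm --pt "0 0.035 0" --pt "0 0.035 0" --pt "0 0.035 0" --pt "0 0.035 0" --pt "0 0 0" --spin '[0, 0, 0, 0, 0]' --fingers '[0, 0, 0, 0, 0]'

```text
t: 16.97
eef_pos: [501.3, 113.4, 385.4]
eef_rot: [3.096, -0.522, 0.0]
contact_force: [0.6, -0.6, -0.7]
width: 0.999
```

jog_arm --pt "0 0.035 0" --pt "0 0.035 0" --pt "0 0.035 0" --pt "0 0.035 0" --pt "0 0 0" --spin '[0, 0, 0, 0, 0]' --fingers '[0, 0, 0, 0, 0]'

```text
t: 17.38
eef_pos: [456.2, -19.0, 385.6]
eef_rot: [3.095, -0.524, 0.002]
contact_force: [1.2, 1.2, -0.3]
width: 0.998
```

```bash
python3 - <<'E'
from h import *
print(bot.sense()['contact_force'].round(1))
for n in('scene','top'):
    F=grab(n,n+'9.png');W=cloud(F);I=F['img'];X,Y,Z=W[...,0],W[...,1],W[...,2]
    h=cv2.cvtColor(I,cv2.COLOR_RGB2HSV).astype(int);S=h[...,1]
    reg=(abs(X-545)<90)&(abs(Y-235)<80)
    P=W[reg&(S<60)&(Z>50)&(Z<80)];print(n,len(P),cv2.minAreaRect(P[:,:2].astype(np.float32)),np.median(P[:,2]))
E
```

```text
[ 1.2  1.2 -0.3]
scene 934 ((548.8876953125, 250.41928100585938), (86.47964477539062, 117.53097534179688), 70.06529998779297) 64.34872323046554
top 2058 ((547.8943481445312, 248.32742309570312), (85.28266906738281, 116.53338623046875), 71.32291412353516) 65.89800974394521
```

View pics/scene9.png

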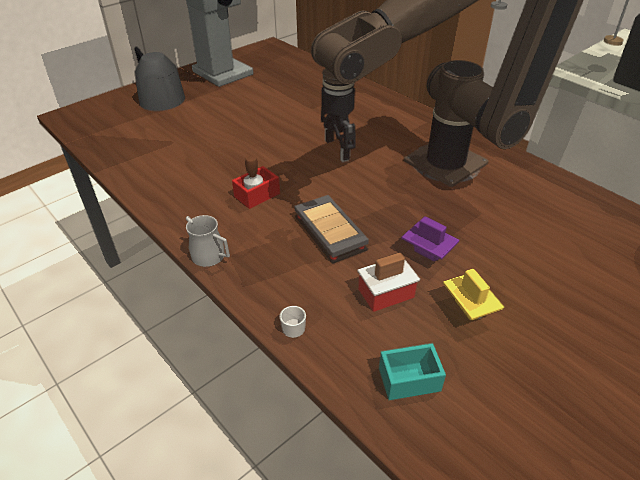

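The roller is back in its rest at (388,285) at its original height, the slats at (330,222) are flush, the tamper, pitcher and cup are unmoved, and the arm is clear.

```bash
python3 -c "
from h import *
print(sign_off())"
```

```text
the job is handed in; nothing more can be done
None
```

The job is handed in at about 17.5 s of the 56 s allowed; `sign_off` reports no verdict. I gripped the roller by its bar, lifted it from the red rest and rolled it once along the mat. It went from the +x landing to the −x landing, about 170 mm, at 11–14 N with the tray sunk about 5–6 mm. I then set it back in its own rest and moved the arm clear.

What the last checks showed:
- **Slats:** after lift-off all three measured 38.2–38.4 mm against a rim at 38.4 mm, so they are flush.
- **Roller:** its plate is within about 1 mm of where it started and at the same height as before, on the rim. Just before lowering, it was less than 1 mm off the rest's middle and level within about 1°.
- **Bystanders:** the tamper, pitcher and dosing cup look unmoved in the last picture; I did not measure their positions.
- **Drum:** I could not measure its turn. The 170 mm of travel makes about 7.7 rad if it did not slip.

One disagreement: the scene camera reads about 1.5–2 mm lower than the top camera. In that view one slat also read high while the drum covered part of it. The top view, and the reading after lift-off, showed that slat flush.

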